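# Open the bench clamp on a picked mushroom block

## Robot

A 6-joint arm with a two-finger parallel gripper is mounted at the origin on the work surface. World frame = base frame: x ahead of the robot, y to its left, z up, the work surface at z = 0. Lengths are in m, angles in rad, forces in N, time in s.
With the tool pointing down it reaches from about 0.2 to 0.875 m from the base axis. Payload 3.4 kg.
Tool frame: the origin (TCP) lies between the finger pads; the fingertips stand 25 mm ahead of it and the grasp point (between the pads) lies 6 mm ahead of it (r.nose_length is the z of the fingertips in the tool frame, in m); z points along the fingers, x is the direction in which the jaws open and shut, and the axes are right-handed (so a half turn about z gives the same grasp; the last joint's range is limited). The gripper opens to 94 mm and grips with 3 to 60 N. Pads are 16 mm wide; open, the fingers measure 119 mm over their backs; the gripper's body (75 mm by 177 mm) begins 78 mm behind the grasp point.
Start: joints at [1.076, 0.276, 1.505, -0, 1.361, -0.121], TCP at [0.21, 0.535, 0.23] pointing down, gripper open.
Joint ranges: [-2.89, 2.89], [-0.75, 2.08], [0.22, 2.7], [-1.18, 4.32], [0.11, 2.71], [-2.7, 2.7]. Speed limits (rad/s): [2.57, 2.57, 3.14, 3.14, 3.14, 3.14].

## Interface

Orientations are given as a unit quaternion [w, x, y, z].
In Python, from plant import r, gripper_to, inverse_kinematics, vision, models, telemetry gives the robot as it stands. Calls block until the motion is done:
- r.move_to(position, orientation): joint-space move of the TCP to a pose.
- r.move_l(position, rot=None, vel=0.15, guard=None): straight line of the TCP; rot=None keeps the orientation; vel is the mean speed in m/s. With guard (N) it stops when the force on the tool has changed by that much, and returns True; else False.
- r.movej(angles): joint-space move.
- gripper_to(opening, f_grip=None): finger opening in m; f_grip is the grip in N (None keeps the last); returns when the fingers have stopped.
- r.hold(seconds).
- inverse_kinematics(position, orientation): joint angles nearest the present ones, or None.
- vision.snapshot(name): name is "scene" or "side" or "wrist"; returns the picture (480x640x3 uint8, red, green, blue); there is no depth.
- vision.get_calibration(name): a dict with "fx", "fy", "cx", "cy" (pixels), "position" and "orientation" of the camera in the world. Camera axes: x right, y down, z forward; pixel columns grow to the right and rows downward; lengths in m; the calibration is good to about 2 mm. A picture is of the moment at which its call begins: read the wrist's pose just before it. get_calibration takes no time and is no camera call; for the wrist camera it gives the pose at the moment of the call.
A pose or a line that the arm cannot do raises r.PlanningError and nothing moves.
- r.sign_off(): hands the job in, once; it reports no verdict.
Trained networks look in the newest picture that a camera, given by its name, has taken for a name from the list of things; names that differ only in an ending like _2 or _b are one class to them, and where a whole thing is asked for, a point or a joint stands for the part that bears it (a point fixed in the world has none). Each returns a list of dicts, best first, with "score" (0 to 1); they miss things now and then, are a little off and sometimes report something else, mostly with a low value. They report only what shows in the picture. A call takes as long as a camera call.
- models.boxes_of(thing, camera): "at" ([x, y, z] in m, in world coordinates, good to about 4 mm: the middle of the surface that is visible of it).
- models.regions_of(thing, camera): "pixels" (480x640 bool, what is visible of it).
- models.mark_of(thing, camera): "at" ([x, y, z] in m, in world coordinates, good to about 4 mm: a listed point, or the origin of a listed thing).
Readings, each from a call of its own:
- telemetry.current_t(): time.
- telemetry.current_joints(): joint angles.
- telemetry.current_dq(): joint speeds.
- telemetry.current_joint_efforts(): joint torques, N m.
- telemetry.current_ee_pos(): TCP position.
- telemetry.current_tool_rot(): TCP orientation.
- telemetry.current_wrist_force(): force on the tool from outside, world axes, zero at the start.
- telemetry.current_torque(): the same for the moment, N m.
- telemetry.current_opening(): finger opening in m.
Only numpy, scipy, OpenCV 4.12 (cv2) and the standard library are available. Lean on these libraries where they do the work, as an engineer would, in place of code of your own. Each camera call takes 0.05 s, during which the arm holds its last target. There are 200 camera calls.

## Task

The shiitake block in the bench clamp has been picked, so open the clamp for the next person to take the block out: with a fingertip press the ratchet release paddle down and, keeping it down, push the sliding jaw back along its bar all the way to the end stop, then let go. Leave the block sitting in its place on the slats, do not pick anything up, and leave the things beside the clamp where they lie.

Things in the scene. Friction and masses are not known exactly. Their poses are not given: they have to be found in the camera images.
- clamp: Bench clamp, fixed: plywood board 440 x 170 x 18 mm, toothed flat steel bar along its middle, fixed jaw at one end, low end stop at the other. Origin: centre of the board's underside, on the bench. Its x axis runs level along the bar from the fixed jaw (x = -180 mm) to the end stop (x = +203 mm, the robot's left end); z up. It lies across the robot, turned up to 40 degrees either way.
- jaw (a joint): Travel (m) of the sliding jaw along the bar, clamp +x: 0 = closed on the block (as found), 0.120 = against the end stop. The jaw is a grey carriage 133 mm long: upright plate with rubber pad towards the block, an open pocket with the release paddle in it, an upright push wall. Release up: the ratchet locks it against going back (2 mm slack). Release down: it slides with 3 N and stays where left.
- release (a joint): Angle (rad) of the rocking release: 0 = up, its tooth in the bar; tooth clear from about 0.12; 0.22 = fully down. Sprung: about 2 N on the paddle's centre to start, 4 N fully down. Its pivot lies across the bar, 46 mm from the paddle's centre towards the end stop and 15 mm lower, so going fully down the paddle's centre drops 10 mm and shifts 4 mm towards the jaw plate.
- paddle (a point): Centre of the top face of the release paddle, a dark ribbed steel plate 44 mm along the bar x 44 mm across, in the pocket between the jaw plate and the push wall; when up it is level, 60 mm above the bench. The point moves with the paddle. Press it before pushing on the wall: a tooth loaded by pushing the jaw back makes it stiff.
- push_wall (a point): Centre of the push wall's front face (facing the block), 77 mm above the bench. The wall is 60 mm wide, 10 mm thick, from 63 to 91 mm above the bench, its face 25 mm behind the paddle's centre, towards the end stop. Pushing this face in clamp +x drives the jaw back. The pocket from the jaw plate (100 mm wide, top 105 mm above the bench) to this face is 55 mm long.
- block: Brown sawdust mushroom block, loose, 119 mm along the bar x 190 mm across x 80 mm high, 0.65 to 1.3 kg, sitting between the jaws with about 2 mm of play on two slats, 38 mm above the bench. Origin: centre of its underside; z up.
- punnet: Blue plastic punnet 160 x 115 x 45 mm with mushrooms in it, loose beside the clamp. Origin: centre of its underside.
- snips: Picking snips with two red handles, 170 mm long, 14 mm high, lying loose beside the clamp. Origin: under the rivet, on the bench.
- shiitake: One picked shiitake lying on its cap, stem up, 68 mm across and 51 mm high, loose beside the clamp. Origin: under the cap's centre, on the bench.

How it is judged:
By the outcome, as a careful person would: the job done as asked, in the order asked, and still so for the second after the job is handed in, with the robot touching nothing.
It also fails if it takes over 40 s, if anything falls off the work surface, if the arm or the gripper's body presses on something with over 40 N, if the wrist force passes 120 N, or if a joint passes its speed limit or range.

## Working session

There is one attempt and no reset: what is moved stays moved. The work goes in short steps, each a Python script; the robot and the scene stay as the last script left them, time stands still between calls to the robot, and variables do not carry over. Pictures are saved under pics/ and viewed, on a budget of 10 in all, crops included, one or two more only if the job needs it, and the job is handed in when it is done.

```bash
mkdir -p pics; ls
python3 - <<'E'
from plant import r, vision, models, telemetry
import cv2, numpy as np
for c in ("scene","side"):
    im=vision.snapshot(c); cv2.imwrite(f"pics/{c}0.png",im[:,:,::-1])
    for n in ("clamp","paddle","push_wall","block","punnet","snips","shiitake"):
        print(c,n,[(np.round(d["at"],3).tolist(),round(d["score"],2)) for d in models.mark_of(n,c)][:2])
print(telemetry.current_t(), r.nose_length)
E
```

```text
pics
scene clamp [([0.495, -0.114, 0.001], 0.86)]
scene paddle [([0.497, -0.124, 0.066], 0.64), ([0.487, -0.099, 0.076], 0.38)]
scene push_wall [([0.487, -0.101, 0.076], 0.63)]
scene block [([0.549, -0.216, 0.037], 0.96)]
scene punnet [([0.673, -0.055, -0.003], 0.89)]
scene snips [([0.361, -0.192, -0.0], 0.74), ([0.675, -0.051, -0.001], 0.74)]
scene shiitake [([0.558, 0.042, -0.004], 0.97)]
side clamp []
side paddle [([0.493, -0.124, 0.057], 0.58)]
side push_wall [([0.482, -0.102, 0.072], 0.9)]
side block [([0.549, -0.217, 0.04], 0.83)]
side punnet []
side snips [([0.358, -0.193, 0.001], 0.59)]
side shiitake [([0.559, 0.047, -0.001], 0.71)]
0.8 0.025
```

View pics/scene0.png

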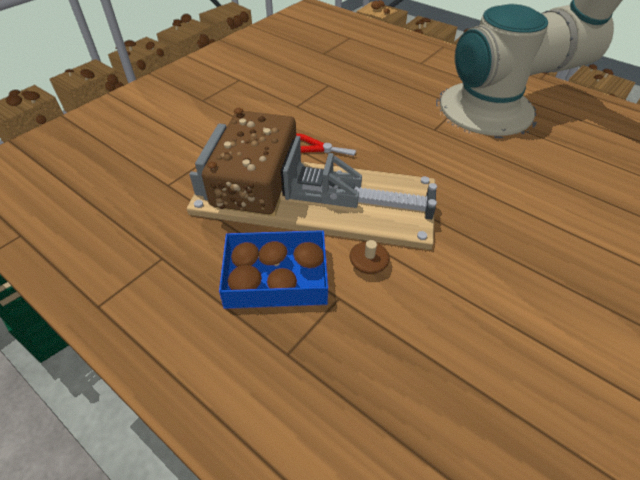

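View pics/side0.png

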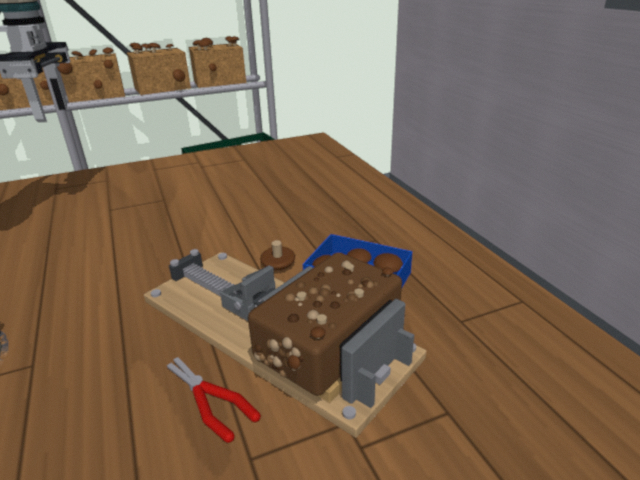

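```bash
cat > h.py <<'E'
from plant import r, gripper_to, inverse_kinematics, vision, models, telemetry
import cv2, numpy as np
from scipy.spatial.transform import Rotation as R
def quat(u, flip):           # tool z down, tool x across the bar
    z=np.array([0,0,-1.]); x=np.array([-u[1],u[0],0])*(1 if flip else -1)
    q=R.from_matrix(np.c_[x,np.cross(z,x),z]).as_quat(); return q[[3,0,1,2]]
E
python3 - <<'E'
from h import *
u=np.array([-0.475,0.88,0]);u/=np.linalg.norm(u)
gripper_to(0.0)
p=np.array([0.495,-0.124,0.27])-0.0*u
for f in (0,1):
    q=inverse_kinematics(p,quat(u,f)); print(f,np.round(q,2) if q is not None else None)
qs=[(abs(inverse_kinematics(p,quat(u,f))[5]),f) for f in (0,1) if inverse_kinematics(p,quat(u,f)) is not None]
f=min(qs)[1]; print("flip",f)
r.move_to(p,quat(u,f))
im=vision.snapshot("wrist"); cv2.imwrite("pics/w0.png",im[:,:,::-1])
for n in ("clamp","paddle","push_wall","block"):
    print(n,[(np.round(d["at"],4).tolist(),round(d["score"],2)) for d in models.mark_of(n,"wrist")][:2])
print(telemetry.current_t(),telemetry.current_wrist_force(),telemetry.current_opening(),telemetry.current_ee_pos())
E
```

```text
0 [-0.38  0.16  1.57 -0.    1.42 -0.88]
1 [-0.38  0.16  1.57 -0.    1.42  2.26]
flip 0
clamp [([0.4949, -0.1194, 0.0005], 0.64)]
paddle [([0.4946, -0.1233, 0.0636], 0.78)]
push_wall [([0.4862, -0.1006, 0.0747], 0.8), ([0.4974, -0.1219, 0.0599], 0.39)]
block [([0.5465, -0.2182, 0.0376], 0.79)]
5.0167 [-0.19477681  0.13318019 -0.20141781] 0.000568308515073353 [ 0.49511362 -0.12354454  0.27000624]
```

View pics/w0.png

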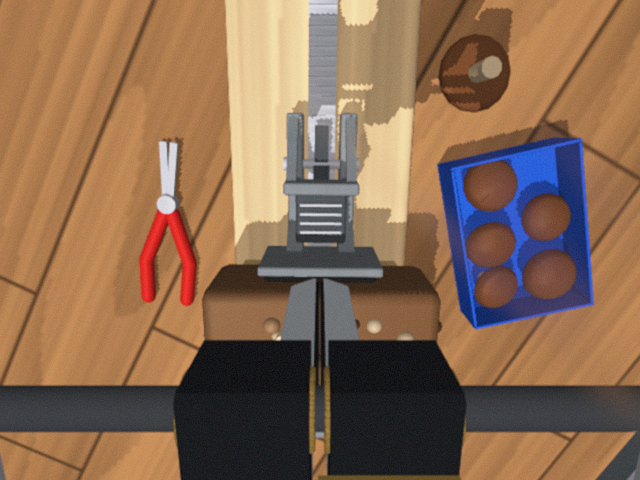

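Run:
```python
from h import *
u=np.array([-0.475,0.88,0]);u/=np.linalg.norm(u)
c=np.array([0.4955,-0.1235,0])+0.010*u
r.move_l(c+[0,0,0.066+0.025],vel=0.12)
print(telemetry.current_t(),telemetry.current_wrist_force())
g=r.move_l(c+[0,0,0.044+0.025],vel=0.015,guard=10)
r.hold(0.2)
p=telemetry.current_ee_pos(); print(g,p,"tip",p[2]-.025,telemetry.current_wrist_force(),telemetry.current_t())
im=vision.snapshot("side"); cv2.imwrite("pics/s1.png",cv2.resize(im[220:400,150:390],None,fx=3,fy=3)[:,:,::-1])
```

```text
6.6583 [-0.53540875  0.31085483  0.2342248 ]
True [ 0.49171507 -0.11610011  0.07866295] tip 0.05366295399966343 [-0.85695384 -0.32482573  6.30999177] 7.7833
```

View pics/s1.png

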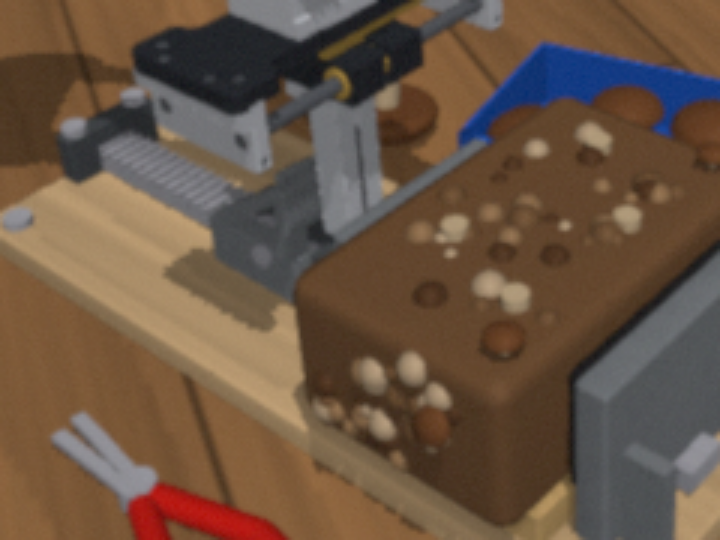

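Run:
```python
from h import *
u=np.array([-0.475,0.88,0]);u/=np.linalg.norm(u)
p0=np.array(telemetry.current_ee_pos())
def rep(g):
    p=np.array(telemetry.current_ee_pos()); f=np.array(telemetry.current_wrist_force())
    print(g,"s",round((p-p0)@u*1e3,1),"tip z",round(p[2]-.025,4),"F along",round(f@u,1),"Fz",round(f[2],1),telemetry.current_t()); return g
for d in (0.010,0.030,0.080,0.135):
    if rep(r.move_l(p0+d*u+[0,0,0.0002],vel=0.03,guard=15)): break
```

```text
False s 9.1 tip z 0.0545 F along -1.8 Fz 5.6 8.3167
False s 28.9 tip z 0.0545 F along -1.0 Fz 5.2 9.1333
False s 78.6 tip z 0.0546 F along -1.5 Fz 6.6 10.95
True s 120.7 tip z 0.0561 F along -2.2 Fz 4.8 12.3667
```

Run:
```python
from h import *
u=np.array([-0.475,0.88,0]);u/=np.linalg.norm(u)
for c in ("scene","side"):
    im=vision.snapshot(c); cv2.imwrite(f"pics/{c}2.png",im[:,:,::-1])
    if c=="side": cv2.imwrite("pics/s2.png",cv2.resize(im[200:380,110:350],None,fx=3,fy=3)[:,:,::-1])
    for n in ("push_wall","paddle","block"):
        for d in models.mark_of(n,c)[:1]: print(c,n,np.round(d["at"],4),d["score"],"travel",((np.array(d["at"])-[0.4855,-0.101,0])@u).round(4))
print(telemetry.current_ee_pos(),telemetry.current_wrist_force())
```

```text
scene push_wall [0.4321 0.0033 0.0751] 0.77 travel 0.1171
scene paddle [ 0.4421 -0.0208  0.056 ] 0.78 travel 0.0912
scene block [ 0.6761 -0.0544 -0.0035] 0.69 travel -0.0495
side push_wall [0.427  0.0016 0.0736] 0.89 travel 0.1181
side block [ 0.5483 -0.2194  0.038 ] 0.82 travel -0.134
[ 0.4356747  -0.00918201  0.08099179] [-0.83438338 -2.80280524  4.76383804]
```

View pics/s2.png

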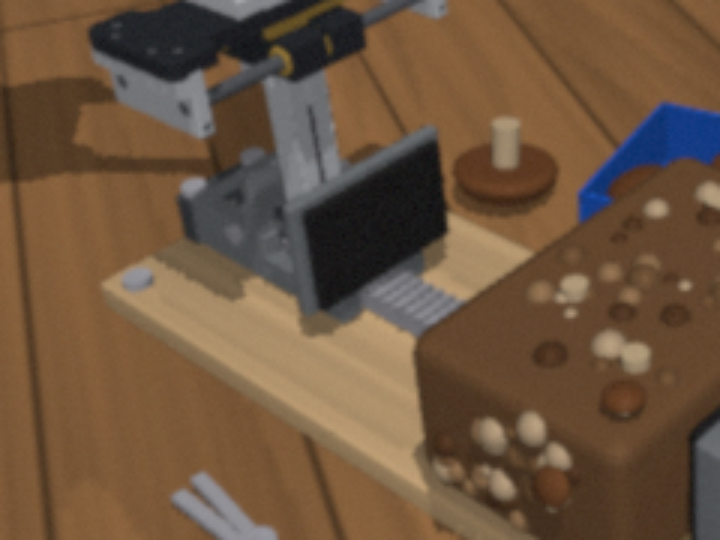

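Run:
```python
from h import *
u=np.array([-0.475,0.88,0]);u/=np.linalg.norm(u)
p0=np.array(telemetry.current_ee_pos())
def rep(g):
    p=np.array(telemetry.current_ee_pos()); f=np.array(telemetry.current_wrist_force())
    print(g,"s",round((p-p0)@u*1e3,1),"tip z",round(p[2]-.025,4),"F along",round(f@u,1),"Fz",round(f[2],1),telemetry.current_t())
rep(r.move_l(p0-0.001*u,vel=0.02,guard=15))
rep(r.move_l(p0-0.001*u-[0,0,0.003],vel=0.01,guard=6))
p=np.array(telemetry.current_ee_pos())
rep(r.move_l(p+0.012*u,vel=0.012,guard=25))
r.hold(0.2); rep(0)
vision.snapshot("side")
for d in models.mark_of("push_wall","side")[:1]: print(d["at"],((np.array(d["at"])-[0.4855,-0.101,0])@u).round(4))
```

```text
False s -0.7 tip z 0.0559 F along 0.1 Fz 4.2 13.0167
True s -1.3 tip z 0.0537 F along 0.0 Fz 6.1 13.3417
False s 5.1 tip z 0.0555 F along -12.1 Fz 9.3 14.4833
0 s 5.1 tip z 0.0555 F along -11.9 Fz 9.0 14.6833
[0.4301, 0.001, 0.0763] 0.1161
```

Run:
```python
from h import *
u=np.array([-0.475,0.88,0]);u/=np.linalg.norm(u)
p0=np.array(telemetry.current_ee_pos())
def rep(g):
    p=np.array(telemetry.current_ee_pos()); f=np.array(telemetry.current_wrist_force())
    print(g,"s",round((p-p0)@u*1e3,1),"tip z",round(p[2]-.025,4),"F along",round(f@u,1),"Fz",round(f[2],1),telemetry.current_t())
for d in (0.009,0.014): 
    rep(r.move_l(p0+d*u-[0,0,0.002],vel=0.012,guard=30)); r.hold(.1); rep(0)
im=vision.snapshot("scene"); cv2.imwrite("pics/c3.png",cv2.resize(im[120:270,260:460],None,fx=4,fy=4)[:,:,::-1])
```

```text
False s 0.1 tip z 0.0556 F along -23.2 Fz 11.0 15.275
0 s 0.1 tip z 0.0556 F along -23.1 Fz 9.6 15.375
False s 0.3 tip z 0.0557 F along -37.5 Fz 3.4 15.9417
0 s 0.3 tip z 0.0557 F along -37.2 Fz 3.3 16.0417
```

View pics/c3.png

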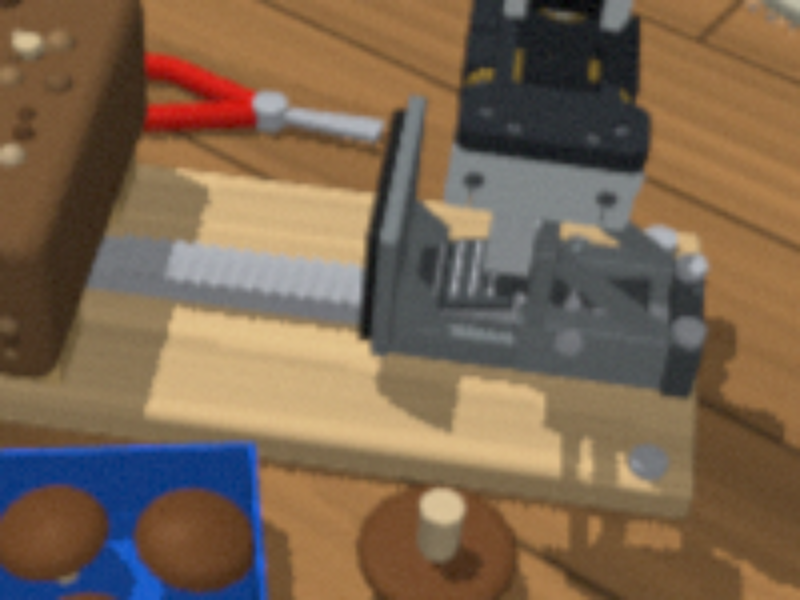

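Run:
```python
from h import *
u=np.array([-0.475,0.88,0]);u/=np.linalg.norm(u)
p0=np.array(telemetry.current_ee_pos())
def rep(g):
    p=np.array(telemetry.current_ee_pos()); f=np.array(telemetry.current_wrist_force())
    print(g,"s",round((p-p0)@u*1e3,1),"tip z",round(p[2]-.025,4),"F along",round(f@u,1),"Fz",round(f[2],1),telemetry.current_t())
rep(r.move_l(p0+0.001*u-[0,0,0.001],vel=0.02)); r.hold(.1); rep(0)
rep(r.move_l(p0+0.0005*u+[0,0,0.02],vel=0.03))
rep(r.move_l(p0-0.003*u+[0,0,0.20],vel=0.12))
r.hold(.3); rep(0)
for c in ("wrist","side","scene"):
    im=vision.snapshot(c)
    if c=="wrist": cv2.imwrite("pics/w4.png",im[:,:,::-1])
    if c=="scene": cv2.imwrite("pics/c4.png",cv2.resize(im[90:320,180:460],None,fx=2.5,fy=2.5)[:,:,::-1])
    for n in ("push_wall","paddle","block","punnet","snips","shiitake"):
        for d in models.mark_of(n,c)[:1]: print(c,n,np.round(d["at"],4),round(d["score"],2))
```

```text
False s -0.7 tip z 0.0551 F along -4.0 Fz 6.9 16.8833
0 s -0.6 tip z 0.0551 F along -3.1 Fz 6.1 16.9833
False s 0.0 tip z 0.0761 F along -5.7 Fz 0.9 17.8333
False s -2.6 tip z 0.255 F along 0.0 Fz 0.4 19.4833
0 s -2.9 tip z 0.2555 F along 0.5 Fz 0.3 19.7833
wrist push_wall [0.4292 0.0038 0.0756] 0.59
wrist paddle [ 0.4373 -0.0131  0.0616] 0.92
wrist block [ 0.546  -0.2158  0.0398] 0.63
wrist punnet [ 0.6725 -0.0549 -0.0015] 0.89
wrist snips [ 0.3657 -0.1931  0.0009] 0.58
wrist shiitake [0.5574 0.0516 0.0022] 0.57
side push_wall [0.4252 0.0032 0.0765] 0.69
side block [ 0.5481 -0.2147  0.0367] 0.66
side snips [ 0.3588 -0.1936 -0.0016] 0.8
side shiitake [ 0.5589  0.0471 -0.0018] 0.95
scene push_wall [0.4315 0.0041 0.0775] 0.87
scene paddle [ 0.4412 -0.0175  0.0617] 0.84
scene block [ 0.5466 -0.2162  0.0338] 0.62
scene punnet [ 0.6737 -0.053  -0.    ] 0.71
scene snips [ 3.610e-01 -1.912e-01  1.000e-04] 0.57
scene shiitake [ 0.5572  0.046  -0.0062] 0.75
```

View pics/w4.png

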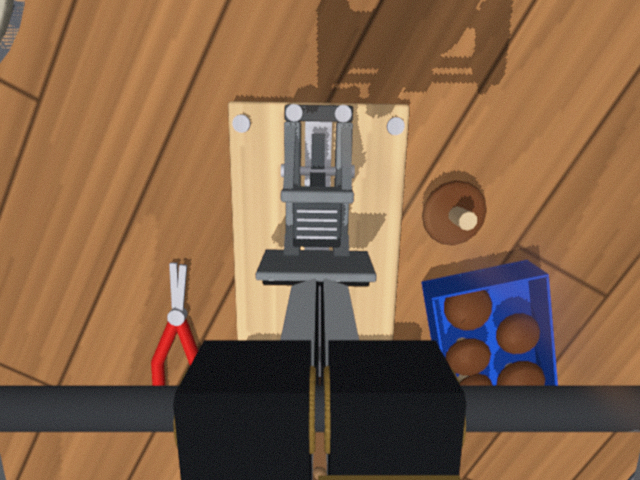

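View pics/c4.png

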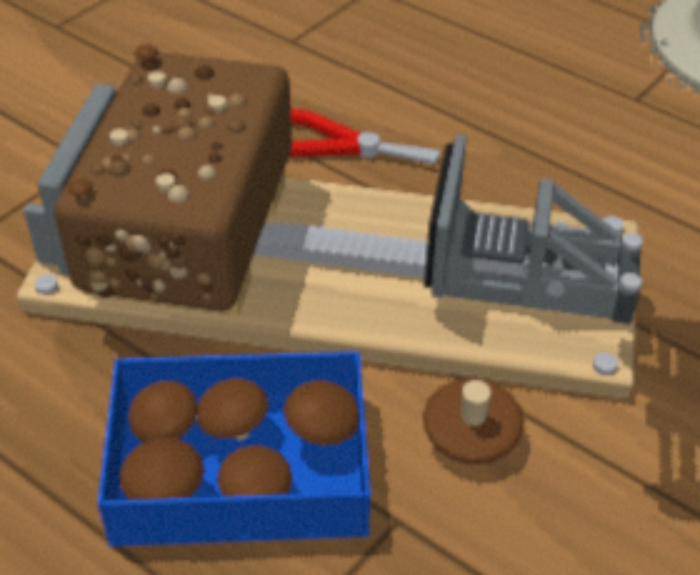

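The carriage rails reach the end stop in both views: wrist at about (293–345, 110), scene crop at about (628, 270). The paddle is back up, and the block, punnet, snips and shiitake haven't moved. I'm handing in.

```bash
python3 -c "
from h import *
r.sign_off(); print(telemetry.current_t())"
```

```text
the job is handed in; nothing more can be done
the job is handed in; nothing more can be done
```

The clamp is open: I pressed the release paddle down with the closed fingertips, kept it down while pushing the jaw back to the end stop, then let go and lifted clear. The job was handed in at about 20 s of the 40 s allowed.

**First push:** it stopped on its force guard just short of the end stop, at about 117–118 mm by camera. I pressed the paddle down again and pushed on. The fingertip advanced about 5 mm further, then held rigid at 37 N along the bar.

**Jaw position:** the scene and wrist pictures show the carriage against the end stop and the paddle back up. The networks' push-wall readings give about 0.118–0.120 m of travel, which is within their error of 0.120. No sensor reads the jaw travel directly.

**Paddle:** during the final hard push, the fingertip's height puts the release at about 0.17 rad by my geometry. That is below fully down (0.22) but above the 0.12 where the tooth clears.

**Other things:** the block, punnet, snips and shiitake read within a few mm of where they started, with nothing visibly moved. One scene detection taken during the push placed the block on the punnet. The other cameras and later readings show that was a false detection.

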